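# Find the blocked coffee press

## Robot

A 6-joint arm with a two-finger parallel gripper is mounted at the origin on the work surface. World frame = base frame: x ahead of the robot, y to its left, z up, the work surface at z = 0. Lengths are in mm, angles in degrees, forces in N, time in s.
With the tool pointing down it reaches from about 300 to 850 mm from the base axis. Payload 4.2 kg.
Tool frame: the origin (TCP) lies at the very end of the fingers, on their centre line; the grasp point (between the pads) lies 19 mm behind it (env.grasp_offset is the distance from the TCP to the grasp point, in mm); z points along the fingers, y is the line along which they close (so a half turn about z gives the same grasp; the last joint's range is limited). The gripper opens to 91 mm and grips with 3 to 60 N. Pads are 32 mm wide; open, the fingers measure 118 mm over their backs; the gripper's body (76 mm by 178 mm) begins 60 mm behind the grasp point.
Start: joints at [70.187, 18.312, 89.639, -0, 72.044, -1.146], TCP at [184.041, 544.768, 213.976] pointing down, gripper open.
Joint ranges: [-177.97, 177.97], [-48.28, 115.42], [12.27, 149.76], [-77.06, 257.06], [2.81, 150.46], [-146.56, 146.56]. Speed limits (degrees/s): [147.25, 147.25, 180, 180, 180, 180].

## Interface

Orientations are given as [roll, pitch, yaw] about the fixed x, y, z axes, in that order (R = Rz(yaw) Ry(pitch) Rx(roll)).
In Python, from workcell import env gives the robot as it stands. The module is installed in compiled form; this text tells all that it offers.
- The arm moves only by the tool send_rows, never from a script. Its argument "motion" is a list of rows, each an object of numbers: "tx", "ty", "tz": the shift along the tool's x, y, z in units of 500 mm (1.0 is 500 mm); "rx", "ry", "rz": the turn, a rotation vector about the tool's x, y, z in units of 30 degrees (1.0 is 30 degrees); "gripper": the closure, from -1 (fully open) to 1 (shut). In form: [{"tx": .., "ty": .., "tz": .., "rx": .., "ry": .., "rz": .., "gripper": ..}, ...]. A call has 1 to 12 rows; each row shifts and turns the commanded pose from where the row before left it, along the tool's axes as they then stand; what a row does not reach is not made up. A row lasts 1/8 s, in which the tool goes at most 62.5 mm and 10.7 degrees, less where a joint would pass 70% of its speed; a pose out of reach is approached as far as the arm can. A call with a number of a shift or a turn outside -1 to 1 is refused whole. A call with a gripper value outside its range is refused whole. The fingers move at their own pace and stop on an object; "grip_force" is the grip in N (left out, the last holds). Time passes only in rows, so rows that do not move let the fingers close. It gives the time, the measured TCP pose, the force, the opening and the grip force at its end, in the units of the state.
- env.state(): the state, without advancing time (a new reading comes with each control period).
- env.grab_frame(name): name is "scene" or "top"; returns a dict with "frame" (384x512x3 uint8, red, green, blue), "vertical_fov" (degrees; the focal length in pixels is half the picture's height over the tangent of half this angle, whatever the lens; pixels are square), "cx", "cy" (the principal point, pixels), "rvec" (rotation vector, rad) and "tvec" (3), from world to camera coordinates, as OpenCV has them. Camera axes: x right, y down, z forward; pixel columns grow to the right and rows downward; lengths in mm; the calibration is good to about 2 mm. A picture is of the moment at which its call begins. There is no depth.
- env.job_done(): hands the job in; it is judged then, once.
The state is a dict: "time_s": time; "qpos": joint angles; "qvel": joint speeds; "effort": joint torques, N m; "ee_pos": TCP position; "ee_rot": TCP orientation; "force": force on the tool from outside, world axes, zero at the start; "torque": the same for the moment, N m; "gripper_width": finger opening in mm; "gripper_force": force on a finger pad.
Only numpy, scipy, OpenCV 4.12 (cv2) and the standard library are available. Lean on these libraries where they do the work, as an engineer would, in place of code of your own. Each camera call takes 0.05 s, during which the arm holds its last target. There are 200 camera calls.

## Task

Try the plungers of all three steel coffee presses on the counter: push each one slowly down, and if it runs freely press it fully home and leave it there. One jug has something left inside, which cannot be seen: when you feel a plunger's resistance climb, stop without forcing it and draw that plunger back up to its top stop. Let go of everything and leave the other things on the counter where they are.

Things in the scene. Friction and masses are not known exactly. Their poses are not given: they have to be found in the camera images.
- press_a: Steel coffee press, an opaque round jug 84 mm wide with a closed lid 87 mm wide whose top is 154 mm above the counter; it stands fast and cannot move. Origin: centre of its underside. Its own +x points to its black handle, which reaches 84 mm out from the axis and stays below 135 mm; its spout, on the other side, reaches 56 mm out.
- knob_a (a point): Centre of the black plunger knob on press_a, on the jug's vertical axis. The knob is round, 32 mm wide and 28 mm tall (14 mm above and below this point), its upper and lower rims bevelled by about 5 mm, on an 8 mm steel stem. This point is 227 mm above the counter when the plunger is at its top stop and 172 mm when it is fully home (knob 4 mm above the lid); the plunger stays at whatever height it is left.
- plunger_a (a joint): How far the plunger of press_a is pushed down, in m: 0 = top stop, 0.055 = fully home. It starts a little way down. A free plunger takes a steady 3 to 7 N the whole way, down or up. In the blocked jug the resistance starts to climb between 20 and 36 mm down, by about 1.8 N per mm, and pushes the plunger back.
- filter_a: Filter plate at the foot of that plunger's stem, hidden inside the jug; origin on the axis. It touches nothing in a free jug; whatever blocks a jug presses on it, and more than 15 N of that pressure (on top of the free plunger's drag) bends it.
- press_b: Steel coffee press, an opaque round jug 84 mm wide with a closed lid 87 mm wide whose top is 154 mm above the counter; it stands fast and cannot move. Origin: centre of its underside. Its own +x points to its black handle, which reaches 84 mm out from the axis and stays below 135 mm; its spout, on the other side, reaches 56 mm out.
- knob_b (a point): Centre of the black plunger knob on press_b, on the jug's vertical axis. The knob is round, 32 mm wide and 28 mm tall (14 mm above and below this point), its upper and lower rims bevelled by about 5 mm, on an 8 mm steel stem. This point is 227 mm above the counter when the plunger is at its top stop and 172 mm when it is fully home (knob 4 mm above the lid); the plunger stays at whatever height it is left.
- plunger_b (a joint): How far the plunger of press_b is pushed down, in m: 0 = top stop, 0.055 = fully home. It starts a little way down. A free plunger takes a steady 3 to 7 N the whole way, down or up. In the blocked jug the resistance starts to climb between 20 and 36 mm down, by about 1.8 N per mm, and pushes the plunger back.
- filter_b: Filter plate at the foot of that plunger's stem, hidden inside the jug; origin on the axis. It touches nothing in a free jug; whatever blocks a jug presses on it, and more than 15 N of that pressure (on top of the free plunger's drag) bends it.
- press_c: Steel coffee press, an opaque round jug 84 mm wide with a closed lid 87 mm wide whose top is 154 mm above the counter; it stands fast and cannot move. Origin: centre of its underside. Its own +x points to its black handle, which reaches 84 mm out from the axis and stays below 135 mm; its spout, on the other side, reaches 56 mm out.
- knob_c (a point): Centre of the black plunger knob on press_c, on the jug's vertical axis. The knob is round, 32 mm wide and 28 mm tall (14 mm above and below this point), its upper and lower rims bevelled by about 5 mm, on an 8 mm steel stem. This point is 227 mm above the counter when the plunger is at its top stop and 172 mm when it is fully home (knob 4 mm above the lid); the plunger stays at whatever height it is left.
- plunger_c (a joint): How far the plunger of press_c is pushed down, in m: 0 = top stop, 0.055 = fully home. It starts a little way down. A free plunger takes a steady 3 to 7 N the whole way, down or up. In the blocked jug the resistance starts to climb between 20 and 36 mm down, by about 1.8 N per mm, and pushes the plunger back.
- filter_c: Filter plate at the foot of that plunger's stem, hidden inside the jug; origin on the axis. It touches nothing in a free jug; whatever blocks a jug presses on it, and more than 15 N of that pressure (on top of the free plunger's drag) bends it.
- mug: Bystander: small white mug, 64 mm wide, 75 mm tall, loose; origin at the centre of its underside.
- tin: Bystander: steel tin, 60 mm wide, 85 mm tall, loose; origin at the centre of its underside.
- bowl: Bystander: blue bowl, 110 mm wide, 50 mm tall, loose; origin at the centre of its underside.
- wine: Bystander: corked green wine bottle, 74 mm wide, 240 mm tall, loose; origin at the centre of its underside.
- jar: Bystander: glass jar with wooden lid, 72 mm wide, 100 mm tall, loose; origin at the centre of its underside.
- saucer: Bystander: white plate, 140 mm wide, 18 mm tall, loose; origin at the centre of its underside.
- spoon: Bystander: steel spoon, 160 mm long, lying, loose; origin at the centre of its underside.
Things that resemble listed ones, but are neither listed nor needed, are in the scene too. Leave any red look-alike of the press_a alone. What is shaped like the press_b but turquoise is not meant.

How it is judged:
By the outcome, as a careful person would: the job done as asked, in the order asked, and still so for the second after the job is handed in, with the robot touching nothing.
It also fails if it takes over 64 s, if anything falls off the work surface, if the arm or the gripper's body presses on something with over 40 N, if the wrist force passes 120 N, or if a joint passes its speed limit or range.

## Working session

There is one attempt and no reset: what is moved stays moved. The work goes in short steps, Python scripts to look and compute and a tool call to move; the robot and the scene stay as the last step left them, time stands still between calls to the robot, and variables do not carry over. Pictures are saved under pics/ and viewed, at most 10 in all, crops included, and the job is handed in when it is done.

Besides the shell and the picture viewer there is one more tool, called after "Request:" by a JSON object that holds its "name" and its "arguments", one argument or row to a line. send_rows: Moves the arm, as the interface text tells. Shifts and turns lie within -1 to 1; 1 stands for 500 mm of shift or 30 degrees of turn. Its arguments: {"type":"object","properties":{"motion":{"type":"array"},"grip_force":{"type":"number"}},"required":["motion"]}

```bash
mkdir -p pics
cat > h.py <<'E'
import numpy as np, cv2
from workcell import env
def cam(n):
    g=env.grab_frame(n); f=g["frame"].shape[0]/2/np.tan(np.radians(g["vertical_fov"])/2)
    K=np.array([[f,0,g["cx"]],[0,f,g["cy"]],[0,0,1]]); R=cv2.Rodrigues(np.array(g["rvec"],float))[0]; t=np.array(g["tvec"],float).reshape(3)
    return g["frame"],K,R,t
def ray(K,R,t,u,v,z):
    d=R.T@np.linalg.inv(K)@[u,v,1]; o=-R.T@t
    return o+d*(z-o[2])/d[2]
def proj(K,R,t,p):
    q=K@(R@np.array(p,float)+t); return q[:2]/q[2]
E
python3 - <<'E'
from h import *
for n in("top","scene"):
    f,K,R,t=cam(n); cv2.imwrite(f"pics/{n}.png",cv2.resize(f[:,:,::-1],(800,600),interpolation=cv2.INTER_CUBIC)); print(n,K[0,0],-R.T@t,R[2])
s=env.state(); print(s["time_s"],s["force"],s["ee_pos"],s["ee_rot"],s["gripper_width"])
E
```

```text
top 371.9049929675023 [ 316.11344605  -21.52113879 1292.51317757] [ 0.16327015  0.01334267 -0.98649117]
scene 447.7944001047292 [1286.30361272 -663.70280856  987.262844  ] [-0.59295889  0.49755935 -0.63311488]
0.1 [ 0.53001071 -0.43752347  0.24231974] [183.90137786 544.32771915 213.17516718] [-1.79907191e+02 -4.46432420e-04  1.61334133e+02] 90.88251884440167
```

View pics/top.png

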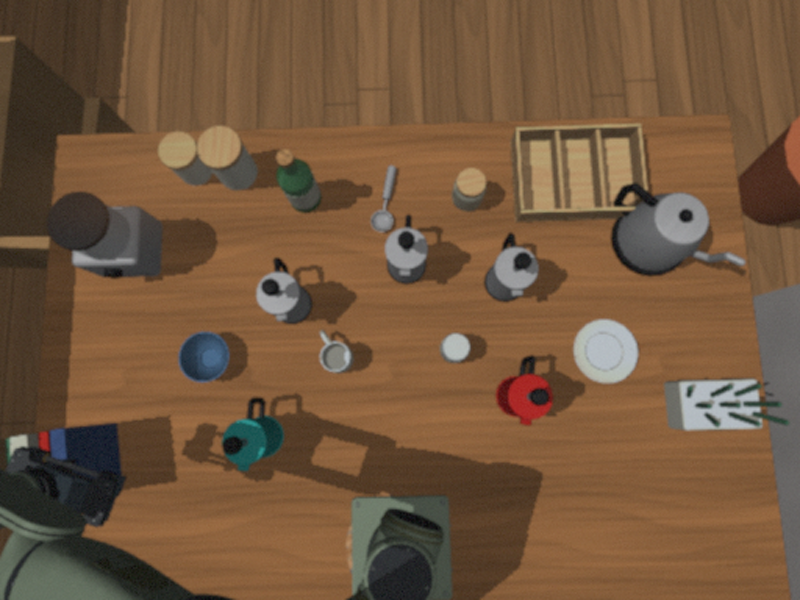

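View pics/scene.png

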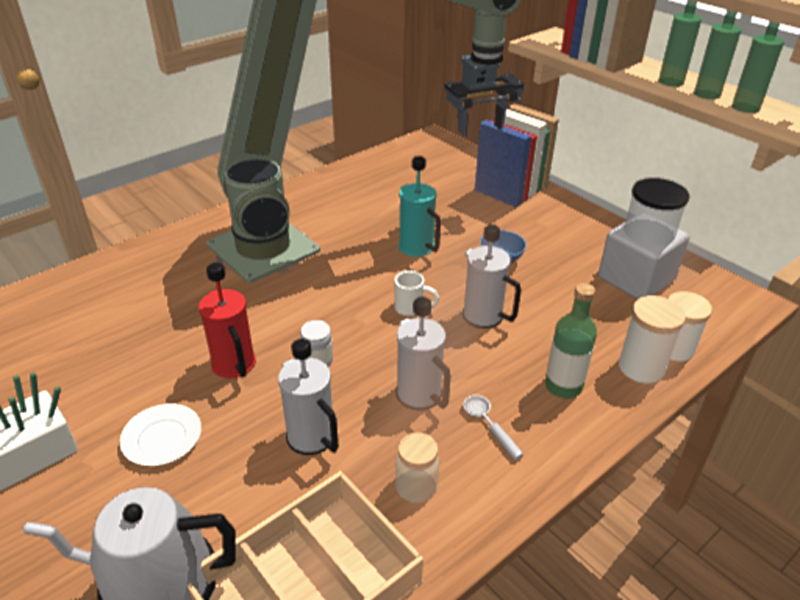

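Top view (800x600): the steel presses have knobs at (271,287), (406,234) and (522,262). In the scene view the same knobs are at (492,233), (422,306) and (302,349). The red press at (539,397) and the turquoise one at (233,445) are look-alikes to leave alone; the kettle isn't a press. Next I'll triangulate the knobs and confirm them in one crop.

Run:
```python
from h import *
s=512/800
P={"top":[(271,287),(406,234),(522,262)],"scene":[(492,233),(422,306),(302,349)]}
obs={};C={}
crops=[]
for n in P:
    f,K,R,t=cam(n);C[n]=(K,R,t);obs[n]=[]
    m=(f.max(2)<75).astype(np.uint8)
    for (u,v) in P[n]:
        u0,v0=int(u*s),int(v*s)
        k,l,st,ce=cv2.connectedComponentsWithStats(m[v0-13:v0+13,u0-13:u0+13])
        i=min(range(1,k),key=lambda i:np.hypot(*(ce[i]-13))-st[i,4]*.02)
        obs[n].append(ce[i]+[u0-13,v0-13]); print(n,obs[n][-1].round(1),st[i])
        if n=="top":crops.append(cv2.resize(f[v0-32:v0+32,u0-32:u0+32,::-1],(260,260)))
cv2.imwrite("pics/crop.png",np.hstack(crops))
for i in range(3):
    A=[];b=[]
    X=cv2.triangulatePoints(*[C[n][0]@np.c_[C[n][1],C[n][2]] for n in P],*[np.array(obs[n][i]).reshape(2,1) for n in P]); X=(X[:3]/X[3]).ravel()
    print(X.round(1),[ (proj(*C[n],X)-obs[n][i]).round(1) for n in P], ray(*C["top"],*obs["top"][i],X[2]).round(1))
```

```text
top [173.2 183.7] [ 8  9 12 10 91]
top [259.7 153.5] [ 9 12 10 12 88]
top [333.9 166.9] [ 8  8 11 11 96]
scene [315.1 149.3] [ 9  9 10 10 62]
scene [268.4 196. ] [ 8  9  9 11 72]
scene [192.6 223.2] [  7   7  12  14 131]
[522.1 233.9 208.4] [array([-0.3, -0.2]), array([-0.2,  0.1])] [521.4 233.1 208.4]
[603.7 -29.1 212.5] [array([0.8, 0.5]), array([ 0.7, -0.1])] [605.4 -26.8 212.5]
[ 558.3 -246.6  209.5] [array([0.2, 0.1]), array([ 0.2, -0. ])] [ 558.6 -246.1  209.5]
```

View pics/crop.png

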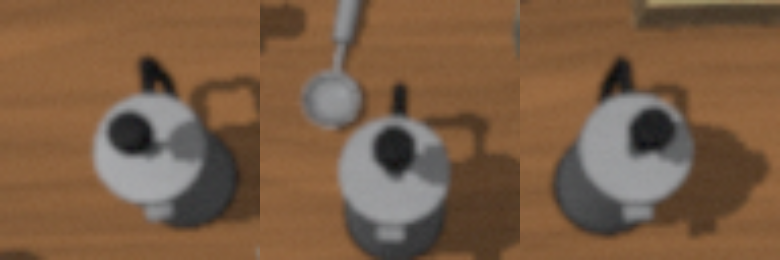

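The crop confirms three steel jugs with black knobs: left (522,234), middle (604,-28) and right (558,-246). I'll push each with shut fingertips, starting with the left press.

Request:
{"name": "send_rows", "arguments": {
  "motion": [
    {"tz": -0.07,"rz": -0.311,"gripper": 1},
    {"tz": -0.07,"rz": -0.311,"gripper": 1},
    {"tx": -0.075,"ty": -0.069,"gripper": 1},
    {"tx": -0.075,"ty": -0.069,"gripper": 1},
    {"tx": -0.075,"ty": -0.069,"gripper": 1},
    {"tx": -0.075,"ty": -0.069,"gripper": 1},
    {"tx": -0.075,"ty": -0.069,"gripper": 1},
    {"tx": -0.075,"ty": -0.069,"gripper": 1},
    {"tx": -0.075,"ty": -0.069,"gripper": 1},
    {"tx": -0.075,"ty": -0.069,"gripper": 1},
    {"tx": -0.075,"ty": -0.069,"gripper": 1},
    {"gripper": 1}
  ],
  "grip_force": 20
}}

```text
invalid input at $.motion[0]: expected keys tx, ty, tz, rx, ry, rz, gripper
```

All keys are required.

Request:
{"name": "send_rows", "arguments": {
  "motion": [
    {"tx": 0,"ty": 0,"tz": -0.07,"rx": 0,"ry": 0,"rz": -0.311,"gripper": 1},
    {"tx": 0,"ty": 0,"tz": -0.07,"rx": 0,"ry": 0,"rz": -0.311,"gripper": 1},
    {"tx": -0.075,"ty": -0.069,"tz": 0,"rx": 0,"ry": 0,"rz": 0,"gripper": 1},
    {"tx": -0.075,"ty": -0.069,"tz": 0,"rx": 0,"ry": 0,"rz": 0,"gripper": 1},
    {"tx": -0.075,"ty": -0.069,"tz": 0,"rx": 0,"ry": 0,"rz": 0,"gripper": 1},
    {"tx": -0.075,"ty": -0.069,"tz": 0,"rx": 0,"ry": 0,"rz": 0,"gripper": 1},
    {"tx": -0.075,"ty": -0.069,"tz": 0,"rx": 0,"ry": 0,"rz": 0,"gripper": 1},
    {"tx": -0.075,"ty": -0.069,"tz": 0,"rx": 0,"ry": 0,"rz": 0,"gripper": 1},
    {"tx": -0.075,"ty": -0.069,"tz": 0,"rx": 0,"ry": 0,"rz": 0,"gripper": 1},
    {"tx": -0.075,"ty": -0.069,"tz": 0,"rx": 0,"ry": 0,"rz": 0,"gripper": 1},
    {"tx": -0.075,"ty": -0.069,"tz": 0,"rx": 0,"ry": 0,"rz": 0,"gripper": 1},
    {"tx": 0,"ty": 0,"tz": 0,"rx": 0,"ry": 0,"rz": 0,"gripper": 1}
  ],
  "grip_force": 20
}}

```text
time_s: 1.7
ee_pos: [523.4, 231.9, 283.2]
ee_rot: [-179.9, -0.0, 179.7]
force: [0.0, 0.3, -0.5]
gripper_width: 0.2
gripper_force: 0.0
```

Request:
{"name": "send_rows", "arguments": {
  "motion": [
    {"tx": 0,"ty": 0.004,"tz": 0.035,"rx": 0,"ry": 0,"rz": 0,"gripper": 1},
    {"tx": 0,"ty": 0,"tz": 0.035,"rx": 0,"ry": 0,"rz": 0,"gripper": 1},
    {"tx": 0,"ty": 0,"tz": 0.03,"rx": 0,"ry": 0,"rz": 0,"gripper": 1},
    {"tx": 0,"ty": 0,"tz": 0.006,"rx": 0,"ry": 0,"rz": 0,"gripper": 1},
    {"tx": 0,"ty": 0,"tz": 0.004,"rx": 0,"ry": 0,"rz": 0,"gripper": 1},
    {"tx": 0,"ty": 0,"tz": 0.004,"rx": 0,"ry": 0,"rz": 0,"gripper": 1},
    {"tx": 0,"ty": 0,"tz": 0.004,"rx": 0,"ry": 0,"rz": 0,"gripper": 1}
  ]
}}

```text
time_s: 2.58
ee_pos: [521.8, 236.5, 225.9]
ee_rot: [179.9, 0.1, 180.0]
force: [-0.5, 0.2, 3.4]
gripper_width: 0.4
gripper_force: 1.6
```

Request:
{"name": "send_rows", "arguments": {
  "motion": [
    {"tx": 0,"ty": 0,"tz": 0.004,"rx": 0,"ry": 0,"rz": 0,"gripper": 1},
    {"tx": 0,"ty": 0,"tz": 0.004,"rx": 0,"ry": 0,"rz": 0,"gripper": 1}
  ]
}}

```text
time_s: 2.82
ee_pos: [521.8, 236.5, 221.3]
ee_rot: [179.9, 0.1, 180.0]
force: [0.3, 0.0, 2.4]
gripper_width: 0.2
gripper_force: 1.6
```

Request:
{"name": "send_rows", "arguments": {
  "motion": [
    {"tx": 0,"ty": 0,"tz": 0.004,"rx": 0,"ry": 0,"rz": 0,"gripper": 1}
  ]
}}

```text
time_s: 2.95
ee_pos: [521.8, 236.5, 219.1]
ee_rot: [180.0, 0.0, 180.0]
force: [0.5, 1.4, 3.6]
gripper_width: 0.3
gripper_force: 1.6
```

Request:
{"name": "send_rows", "arguments": {
  "motion": [
    {"tx": 0,"ty": 0,"tz": 0.004,"rx": 0,"ry": 0,"rz": 0,"gripper": 1}
  ]
}}

```text
time_s: 3.08
ee_pos: [521.8, 236.5, 217.0]
ee_rot: [180.0, 0.0, 180.0]
force: [-0.2, 1.1, 3.3]
gripper_width: 0.4
gripper_force: 1.6
```

Request:
{"name": "send_rows", "arguments": {
  "motion": [
    {"tx": 0,"ty": 0,"tz": 0.004,"rx": 0,"ry": 0,"rz": 0,"gripper": 1},
    {"tx": 0,"ty": 0,"tz": 0.004,"rx": 0,"ry": 0,"rz": 0,"gripper": 1}
  ]
}}

```text
time_s: 3.32
ee_pos: [521.8, 236.4, 212.9]
ee_rot: [180.0, 0.0, 180.0]
force: [-0.0, 1.8, 3.2]
gripper_width: 0.7
gripper_force: 1.6
```

Request:
{"name": "send_rows", "arguments": {
  "motion": [
    {"tx": 0,"ty": 0,"tz": 0.004,"rx": 0,"ry": 0,"rz": 0,"gripper": 1},
    {"tx": 0,"ty": 0,"tz": 0.004,"rx": 0,"ry": 0,"rz": 0,"gripper": 1}
  ]
}}

```text
time_s: 3.58
ee_pos: [521.7, 236.5, 208.9]
ee_rot: [180.0, 0.0, 180.0]
force: [0.7, 2.3, 3.4]
gripper_width: 0.2
gripper_force: 1.6
```

Request:
{"name": "send_rows", "arguments": {
  "motion": [
    {"tx": 0,"ty": 0,"tz": 0.004,"rx": 0,"ry": 0,"rz": 0,"gripper": 1},
    {"tx": 0,"ty": 0,"tz": 0.004,"rx": 0,"ry": 0,"rz": 0,"gripper": 1}
  ]
}}

```text
time_s: 3.82
ee_pos: [521.6, 236.3, 204.9]
ee_rot: [180.0, 0.0, 180.0]
force: [0.8, 1.5, 3.5]
gripper_width: 0.5
gripper_force: 1.6
```

Request:
{"name": "send_rows", "arguments": {
  "motion": [
    {"tx": 0,"ty": 0,"tz": 0.004,"rx": 0,"ry": 0,"rz": 0,"gripper": 1},
    {"tx": 0,"ty": 0,"tz": 0.004,"rx": 0,"ry": 0,"rz": 0,"gripper": 1}
  ]
}}

```text
time_s: 4.08
ee_pos: [521.6, 236.2, 200.9]
ee_rot: [180.0, 0.0, 180.0]
force: [1.2, 2.1, 3.2]
gripper_width: 0.6
gripper_force: 1.6
```

Free past 40 mm, so I'm pressing it home.

Request:
{"name": "send_rows", "arguments": {
  "motion": [
    {"tx": 0,"ty": 0,"tz": 0.004,"rx": 0,"ry": 0,"rz": 0,"gripper": 1},
    {"tx": 0,"ty": 0,"tz": 0.004,"rx": 0,"ry": 0,"rz": 0,"gripper": 1},
    {"tx": 0,"ty": 0,"tz": 0.004,"rx": 0,"ry": 0,"rz": 0,"gripper": 1},
    {"tx": 0,"ty": 0,"tz": 0.004,"rx": 0,"ry": 0,"rz": 0,"gripper": 1},
    {"tx": 0,"ty": 0,"tz": 0.004,"rx": 0,"ry": 0,"rz": 0,"gripper": 1},
    {"tx": 0,"ty": 0,"tz": 0.004,"rx": 0,"ry": 0,"rz": 0,"gripper": 1},
    {"tx": 0,"ty": 0,"tz": 0.003,"rx": 0,"ry": 0,"rz": 0,"gripper": 1}
  ]
}}

```text
time_s: 4.95
ee_pos: [521.5, 236.1, 187.3]
ee_rot: [-180.0, -0.0, 180.0]
force: [1.8, 0.5, 3.2]
gripper_width: 0.8
gripper_force: 1.6
```

Request:
{"name": "send_rows", "arguments": {
  "motion": [
    {"tx": 0,"ty": 0,"tz": 0.002,"rx": 0,"ry": 0,"rz": 0,"gripper": 1},
    {"tx": 0,"ty": 0,"tz": 0,"rx": 0,"ry": 0,"rz": 0,"gripper": 1}
  ]
}}

```text
time_s: 5.2
ee_pos: [521.3, 236.0, 186.3]
ee_rot: [-180.0, -0.0, 180.0]
force: [2.2, 1.4, 2.1]
gripper_width: 0.2
gripper_force: 1.3
```

Request:
{"name": "send_rows", "arguments": {
  "motion": [
    {"tx": 0,"ty": 0,"tz": 0.003,"rx": 0,"ry": 0,"rz": 0,"gripper": 1},
    {"tx": 0,"ty": 0,"tz": 0.002,"rx": 0,"ry": 0,"rz": 0,"gripper": 1},
    {"tx": 0,"ty": 0,"tz": 0,"rx": 0,"ry": 0,"rz": 0,"gripper": 1}
  ]
}}

```text
time_s: 5.58
ee_pos: [521.4, 236.1, 186.2]
ee_rot: [180.0, 0.1, 180.0]
force: [-2.3, -0.3, 13.5]
gripper_width: 0.6
gripper_force: 6.6
```

Home stop felt at 186.2. On to the middle press.

Request:
{"name": "send_rows", "arguments": {
  "motion": [
    {"tx": 0,"ty": 0,"tz": -0.1,"rx": 0,"ry": 0,"rz": 0,"gripper": 1},
    {"tx": 0,"ty": 0,"tz": -0.1,"rx": 0,"ry": 0,"rz": 0,"gripper": 1},
    {"tx": -0.0277,"ty": -0.088,"tz": 0,"rx": 0,"ry": 0,"rz": 0,"gripper": 1},
    {"tx": -0.0277,"ty": -0.088,"tz": 0,"rx": 0,"ry": 0,"rz": 0,"gripper": 1},
    {"tx": -0.0277,"ty": -0.088,"tz": 0,"rx": 0,"ry": 0,"rz": 0,"gripper": 1},
    {"tx": -0.0277,"ty": -0.088,"tz": 0,"rx": 0,"ry": 0,"rz": 0,"gripper": 1},
    {"tx": -0.0277,"ty": -0.088,"tz": 0,"rx": 0,"ry": 0,"rz": 0,"gripper": 1},
    {"tx": -0.0277,"ty": -0.088,"tz": 0,"rx": 0,"ry": 0,"rz": 0,"gripper": 1},
    {"tx": 0,"ty": 0,"tz": 0,"rx": 0,"ry": 0,"rz": 0,"gripper": 1},
    {"tx": 0,"ty": 0,"tz": 0.05,"rx": 0,"ry": 0,"rz": 0,"gripper": 1},
    {"tx": 0,"ty": 0,"tz": 0.04,"rx": 0,"ry": 0,"rz": 0,"gripper": 1},
    {"tx": 0,"ty": 0,"tz": 0,"rx": 0,"ry": 0,"rz": 0,"gripper": 1}
  ]
}}

```text
time_s: 7.08
ee_pos: [602.5, -26.8, 236.7]
ee_rot: [180.0, -0.4, -180.0]
force: [-1.1, 0.8, -0.2]
gripper_width: 0.7
gripper_force: 0.0
```

Request:
{"name": "send_rows", "arguments": {
  "motion": [
    {"tx": 0,"ty": 0,"tz": 0.006,"rx": 0,"ry": 0,"rz": 0,"gripper": 1},
    {"tx": 0,"ty": 0,"tz": 0.004,"rx": 0,"ry": 0,"rz": 0,"gripper": 1},
    {"tx": 0,"ty": 0,"tz": 0.004,"rx": 0,"ry": 0,"rz": 0,"gripper": 1}
  ]
}}

```text
time_s: 7.45
ee_pos: [604.7, -27.7, 232.4]
ee_rot: [180.0, 0.1, -180.0]
force: [0.5, 0.3, 0.5]
gripper_width: 0.6
gripper_force: 0.0
```

Request:
{"name": "send_rows", "arguments": {
  "motion": [
    {"tx": 0,"ty": 0,"tz": 0.004,"rx": 0,"ry": 0,"rz": 0,"gripper": 1},
    {"tx": 0,"ty": 0,"tz": 0.004,"rx": 0,"ry": 0,"rz": 0,"gripper": 1},
    {"tx": 0,"ty": 0,"tz": 0.004,"rx": 0,"ry": 0,"rz": 0,"gripper": 1}
  ]
}}

```text
time_s: 7.82
ee_pos: [604.7, -27.8, 226.6]
ee_rot: [180.0, 0.1, 180.0]
force: [-1.0, 1.1, 4.2]
gripper_width: 0.1
gripper_force: 2.1
```

Request:
{"name": "send_rows", "arguments": {
  "motion": [
    {"tx": 0,"ty": 0,"tz": 0.004,"rx": 0,"ry": 0,"rz": 0,"gripper": 1},
    {"tx": 0,"ty": 0,"tz": 0.004,"rx": 0,"ry": 0,"rz": 0,"gripper": 1}
  ]
}}

```text
time_s: 8.07
ee_pos: [604.6, -27.8, 222.1]
ee_rot: [180.0, 0.0, 180.0]
force: [-0.9, -1.0, 3.7]
gripper_width: 0.2
gripper_force: 2.1
```

Baseline is about 4 N at 19 mm down.

Request:
{"name": "send_rows", "arguments": {
  "motion": [
    {"tx": 0,"ty": 0,"tz": 0.004,"rx": 0,"ry": 0,"rz": 0,"gripper": 1},
    {"tx": 0,"ty": 0,"tz": 0.004,"rx": 0,"ry": 0,"rz": 0,"gripper": 1}
  ]
}}

```text
time_s: 8.32
ee_pos: [604.6, -27.8, 217.8]
ee_rot: [180.0, 0.0, 180.0]
force: [-1.4, -0.5, 4.2]
gripper_width: 0.4
gripper_force: 2.1
```

Request:
{"name": "send_rows", "arguments": {
  "motion": [
    {"tx": 0,"ty": 0,"tz": 0.004,"rx": 0,"ry": 0,"rz": 0,"gripper": 1},
    {"tx": 0,"ty": 0,"tz": 0.004,"rx": 0,"ry": 0,"rz": 0,"gripper": 1}
  ]
}}

```text
time_s: 8.57
ee_pos: [604.6, -27.8, 213.8]
ee_rot: [180.0, 0.0, 180.0]
force: [-0.9, 0.2, 4.3]
gripper_width: 0.6
gripper_force: 2.1
```

Request:
{"name": "send_rows", "arguments": {
  "motion": [
    {"tx": 0,"ty": 0,"tz": 0.004,"rx": 0,"ry": 0,"rz": 0,"gripper": 1},
    {"tx": 0,"ty": 0,"tz": 0.004,"rx": 0,"ry": 0,"rz": 0,"gripper": 1}
  ]
}}

```text
time_s: 8.82
ee_pos: [604.6, -27.8, 209.8]
ee_rot: [180.0, 0.0, 180.0]
force: [-0.0, -0.2, 4.7]
gripper_width: 0.5
gripper_force: 2.1
```

Request:
{"name": "send_rows", "arguments": {
  "motion": [
    {"tx": 0,"ty": 0,"tz": 0.004,"rx": 0,"ry": 0,"rz": 0,"gripper": 1},
    {"tx": 0,"ty": 0,"tz": 0.004,"rx": 0,"ry": 0,"rz": 0,"gripper": 1}
  ]
}}

```text
time_s: 9.07
ee_pos: [604.6, -27.8, 205.8]
ee_rot: [180.0, 0.0, 180.0]
force: [-0.9, -0.1, 4.3]
gripper_width: 0.1
gripper_force: 2.1
```

Request:
{"name": "send_rows", "arguments": {
  "motion": [
    {"tx": 0,"ty": 0,"tz": 0.004,"rx": 0,"ry": 0,"rz": 0,"gripper": 1},
    {"tx": 0,"ty": 0,"tz": 0.004,"rx": 0,"ry": 0,"rz": 0,"gripper": 1}
  ]
}}

```text
time_s: 9.32
ee_pos: [604.6, -27.8, 201.8]
ee_rot: [180.0, 0.0, 180.0]
force: [-0.3, -0.3, 3.5]
gripper_width: 0.1
gripper_force: 2.1
```

Past 39 mm with no climb, so this one is free too. Pressing home.

Request:
{"name": "send_rows", "arguments": {
  "motion": [
    {"tx": 0,"ty": 0,"tz": 0.004,"rx": 0,"ry": 0,"rz": 0,"gripper": 1},
    {"tx": 0,"ty": 0,"tz": 0,"rx": 0,"ry": 0,"rz": 0,"gripper": 1}
  ]
}}

```text
time_s: 9.57
ee_pos: [604.6, -27.8, 199.5]
ee_rot: [180.0, -0.0, 180.0]
force: [0.2, -0.5, 1.8]
gripper_width: 0.2
gripper_force: 1.0
```

Request:
{"name": "send_rows", "arguments": {
  "motion": [
    {"tx": 0,"ty": 0,"tz": 0.004,"rx": 0,"ry": 0,"rz": 0,"gripper": 1},
    {"tx": 0,"ty": 0,"tz": 0.004,"rx": 0,"ry": 0,"rz": 0,"gripper": 1},
    {"tx": 0,"ty": 0,"tz": 0.004,"rx": 0,"ry": 0,"rz": 0,"gripper": 1},
    {"tx": 0,"ty": 0,"tz": 0.004,"rx": 0,"ry": 0,"rz": 0,"gripper": 1},
    {"tx": 0,"ty": 0,"tz": 0.004,"rx": 0,"ry": 0,"rz": 0,"gripper": 1},
    {"tx": 0,"ty": 0,"tz": 0.004,"rx": 0,"ry": 0,"rz": 0,"gripper": 1},
    {"tx": 0,"ty": 0,"tz": 0.004,"rx": 0,"ry": 0,"rz": 0,"gripper": 1},
    {"tx": 0,"ty": 0,"tz": 0.002,"rx": 0,"ry": 0,"rz": 0,"gripper": 1},
    {"tx": 0,"ty": 0,"tz": 0,"rx": 0,"ry": 0,"rz": 0,"gripper": 1}
  ]
}}

```text
time_s: 10.7
ee_pos: [604.7, -27.8, 186.2]
ee_rot: [-180.0, 0.1, 180.0]
force: [-1.7, -0.2, 9.1]
gripper_width: 0.6
gripper_force: 4.8
```

Home. On to the right-hand press, most likely the blocked one.

Request:
{"name": "send_rows", "arguments": {
  "motion": [
    {"tx": 0,"ty": 0,"tz": -0.1,"rx": 0,"ry": 0,"rz": 0,"gripper": 1},
    {"tx": 0,"ty": 0,"tz": -0.1,"rx": 0,"ry": 0,"rz": 0,"gripper": 1},
    {"tx": 0.0187,"ty": -0.0874,"tz": 0,"rx": 0,"ry": 0,"rz": 0,"gripper": 1},
    {"tx": 0.0187,"ty": -0.0874,"tz": 0,"rx": 0,"ry": 0,"rz": 0,"gripper": 1},
    {"tx": 0.0187,"ty": -0.0874,"tz": 0,"rx": 0,"ry": 0,"rz": 0,"gripper": 1},
    {"tx": 0.0187,"ty": -0.0874,"tz": 0,"rx": 0,"ry": 0,"rz": 0,"gripper": 1},
    {"tx": 0.0187,"ty": -0.0874,"tz": 0,"rx": 0,"ry": 0,"rz": 0,"gripper": 1},
    {"tx": 0,"ty": 0,"tz": 0,"rx": 0,"ry": 0,"rz": 0,"gripper": 1},
    {"tx": 0,"ty": 0,"tz": 0.05,"rx": 0,"ry": 0,"rz": 0,"gripper": 1},
    {"tx": 0,"ty": 0,"tz": 0.04,"rx": 0,"ry": 0,"rz": 0,"gripper": 1},
    {"tx": 0,"ty": 0,"tz": 0.006,"rx": 0,"ry": 0,"rz": 0,"gripper": 1},
    {"tx": 0,"ty": 0,"tz": 0,"rx": 0,"ry": 0,"rz": 0,"gripper": 1}
  ]
}}

```text
time_s: 12.2
ee_pos: [558.1, -245.7, 237.0]
ee_rot: [180.0, -0.0, -180.0]
force: [0.3, 0.6, -0.3]
gripper_width: 0.0
gripper_force: 0.0
```

Request:
{"name": "send_rows", "arguments": {
  "motion": [
    {"tx": 0,"ty": 0,"tz": 0.004,"rx": 0,"ry": 0,"rz": 0,"gripper": 1},
    {"tx": 0,"ty": 0,"tz": 0.004,"rx": 0,"ry": 0,"rz": 0,"gripper": 1},
    {"tx": 0,"ty": 0,"tz": 0.004,"rx": 0,"ry": 0,"rz": 0,"gripper": 1},
    {"tx": 0,"ty": 0,"tz": 0.004,"rx": 0,"ry": 0,"rz": 0,"gripper": 1}
  ]
}}

```text
time_s: 12.7
ee_pos: [557.8, -246.3, 228.9]
ee_rot: [180.0, 0.0, 180.0]
force: [-0.1, -0.1, 0.1]
gripper_width: 0.8
gripper_force: 0.0
```

Request:
{"name": "send_rows", "arguments": {
  "motion": [
    {"tx": 0,"ty": 0,"tz": 0.004,"rx": 0,"ry": 0,"rz": 0,"gripper": 1},
    {"tx": 0,"ty": 0,"tz": 0.004,"rx": 0,"ry": 0,"rz": 0,"gripper": 1},
    {"tx": 0,"ty": 0,"tz": 0.004,"rx": 0,"ry": 0,"rz": 0,"gripper": 1}
  ]
}}

```text
time_s: 13.08
ee_pos: [557.8, -246.3, 223.1]
ee_rot: [-180.0, 0.0, 180.0]
force: [-1.0, 0.2, 2.5]
gripper_width: 0.4
gripper_force: 1.1
```

Request:
{"name": "send_rows", "arguments": {
  "motion": [
    {"tx": 0,"ty": 0,"tz": 0.004,"rx": 0,"ry": 0,"rz": 0,"gripper": 1}
  ]
}}

```text
time_s: 13.2
ee_pos: [557.8, -246.3, 221.0]
ee_rot: [-180.0, 0.0, 180.0]
force: [-1.2, 0.5, 1.6]
gripper_width: 0.3
gripper_force: 1.1
```

Request:
{"name": "send_rows", "arguments": {
  "motion": [
    {"tx": 0,"ty": 0,"tz": 0.004,"rx": 0,"ry": 0,"rz": 0,"gripper": 1},
    {"tx": 0,"ty": 0,"tz": 0.002,"rx": 0,"ry": 0,"rz": 0,"gripper": 1}
  ]
}}

```text
time_s: 13.45
ee_pos: [557.8, -246.3, 217.9]
ee_rot: [180.0, -0.0, 180.0]
force: [-1.0, -0.5, 2.7]
gripper_width: 0.6
gripper_force: 1.7
```

Request:
{"name": "send_rows", "arguments": {
  "motion": [
    {"tx": 0,"ty": 0,"tz": 0.004,"rx": 0,"ry": 0,"rz": 0,"gripper": 1},
    {"tx": 0,"ty": 0,"tz": 0.002,"rx": 0,"ry": 0,"rz": 0,"gripper": 1}
  ]
}}

```text
time_s: 13.7
ee_pos: [557.8, -246.3, 215.7]
ee_rot: [-180.0, 0.0, 180.0]
force: [-2.1, 0.8, 6.7]
gripper_width: 0.3
gripper_force: 3.7
```

Request:
{"name": "send_rows", "arguments": {
  "motion": [
    {"tx": 0,"ty": 0,"tz": 0.003,"rx": 0,"ry": 0,"rz": 0,"gripper": 1},
    {"tx": 0,"ty": 0,"tz": 0,"rx": 0,"ry": 0,"rz": 0,"gripper": 1}
  ]
}}

```text
time_s: 13.95
ee_pos: [557.8, -246.3, 214.6]
ee_rot: [-180.0, 0.1, 180.0]
force: [-3.6, 0.8, 7.3]
gripper_width: 0.3
gripper_force: 3.7
```

Resistance climbs from about 24 mm down: this is the blocked jug. I'm stopping the push, then lifting off, opening and taking the knob.

Request:
{"name": "send_rows", "arguments": {
  "motion": [
    {"tx": 0,"ty": 0,"tz": -0.004,"rx": 0,"ry": 0,"rz": 0,"gripper": 1},
    {"tx": 0,"ty": 0,"tz": -0.02,"rx": 0,"ry": 0,"rz": 0,"gripper": 1},
    {"tx": 0,"ty": 0,"tz": -0.066,"rx": 0,"ry": 0,"rz": 0,"gripper": 1},
    {"tx": 0,"ty": 0,"tz": 0,"rx": 0,"ry": 0,"rz": 0,"gripper": -1},
    {"tx": 0,"ty": 0,"tz": 0,"rx": 0,"ry": 0,"rz": 0,"gripper": -1},
    {"tx": 0,"ty": 0,"tz": 0,"rx": 0,"ry": 0,"rz": 0,"gripper": -1},
    {"tx": 0,"ty": 0,"tz": 0,"rx": 0,"ry": 0,"rz": 0,"gripper": -1},
    {"tx": 0,"ty": 0,"tz": 0,"rx": 0,"ry": 0,"rz": 0,"gripper": -1},
    {"tx": 0,"ty": 0,"tz": 0,"rx": 0,"ry": 0,"rz": 0,"gripper": -1},
    {"tx": 0,"ty": 0,"tz": 0,"rx": 0,"ry": 0,"rz": 0,"gripper": -1}
  ]
}}

```text
time_s: 15.2
ee_pos: [557.8, -246.3, 258.4]
ee_rot: [180.0, 0.0, 180.0]
force: [-0.1, -0.5, -0.4]
gripper_width: 67.4
gripper_force: 0.0
```

Run:
```python
from h import *
f,K,R,t=cam("scene"); cv2.imwrite("pics/s2.png",cv2.resize(f[60:320,100:400,::-1],(690,598),interpolation=cv2.INTER_CUBIC))
```

```text
(no output)
```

View pics/s2.png

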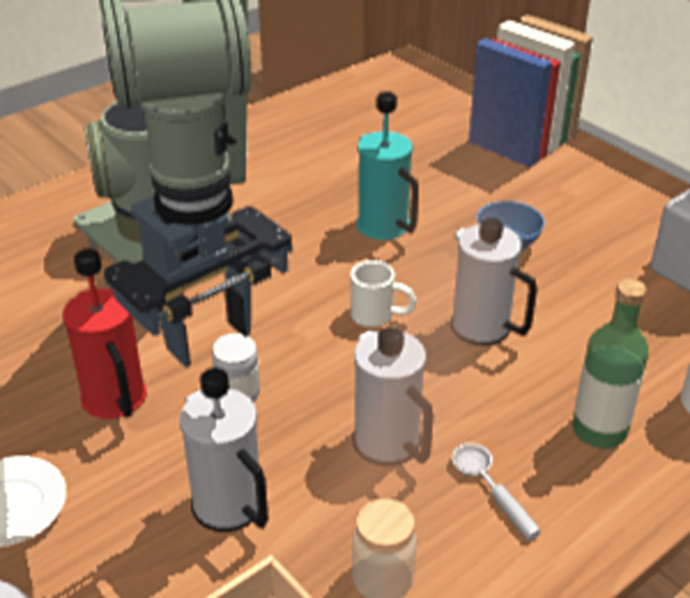

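The picture shows two knobs down at their lids, at (491,230) and (390,343). The right press's knob at (215,383) is still up and the fingers are open above it. Lowering around it to grip.

Request:
{"name": "send_rows", "arguments": {
  "motion": [
    {"tx": 0,"ty": 0,"tz": 0.04,"rx": 0,"ry": 0,"rz": 0,"gripper": -1},
    {"tx": 0,"ty": 0,"tz": 0.04,"rx": 0,"ry": 0,"rz": 0,"gripper": -1},
    {"tx": 0,"ty": 0,"tz": 0.04,"rx": 0,"ry": 0,"rz": 0,"gripper": -1},
    {"tx": 0,"ty": 0,"tz": 0.02,"rx": 0,"ry": 0,"rz": 0,"gripper": -1},
    {"tx": 0,"ty": 0,"tz": 0,"rx": 0,"ry": 0,"rz": 0,"gripper": -1},
    {"tx": 0,"ty": 0,"tz": 0,"rx": 0,"ry": 0,"rz": 0,"gripper": 1},
    {"tx": 0,"ty": 0,"tz": 0,"rx": 0,"ry": 0,"rz": 0,"gripper": 1},
    {"tx": 0,"ty": 0,"tz": 0,"rx": 0,"ry": 0,"rz": 0,"gripper": 1},
    {"tx": 0,"ty": 0,"tz": 0,"rx": 0,"ry": 0,"rz": 0,"gripper": 1},
    {"tx": 0,"ty": 0,"tz": 0,"rx": 0,"ry": 0,"rz": 0,"gripper": 1},
    {"tx": 0,"ty": 0,"tz": 0,"rx": 0,"ry": 0,"rz": 0,"gripper": 1},
    {"tx": 0,"ty": 0,"tz": 0,"rx": 0,"ry": 0,"rz": 0,"gripper": 1}
  ]
}}

```text
time_s: 16.75
ee_pos: [557.8, -247.0, 188.5]
ee_rot: [-179.9, 0.0, 180.0]
force: [-0.2, -2.2, -0.9]
gripper_width: 30.7
gripper_force: 20.0
```

Request:
{"name": "send_rows", "arguments": {
  "motion": [
    {"tx": 0,"ty": 0,"tz": 0,"rx": 0,"ry": 0,"rz": 0,"gripper": 1},
    {"tx": 0,"ty": 0,"tz": 0,"rx": 0,"ry": 0,"rz": 0,"gripper": 1},
    {"tx": 0,"ty": 0,"tz": 0,"rx": 0,"ry": 0,"rz": 0,"gripper": 1}
  ]
}}

```text
time_s: 17.12
ee_pos: [557.8, -247.0, 188.5]
ee_rot: [-179.9, 0.0, 180.0]
force: [-1.2, -4.1, 0.4]
gripper_width: 31.0
gripper_force: 20.0
```

Request:
{"name": "send_rows", "arguments": {
  "motion": [
    {"tx": 0,"ty": -0.0014,"tz": -0.005,"rx": 0,"ry": 0,"rz": 0,"gripper": 1},
    {"tx": 0,"ty": 0,"tz": -0.005,"rx": 0,"ry": 0,"rz": 0,"gripper": 1},
    {"tx": 0,"ty": 0,"tz": -0.005,"rx": 0,"ry": 0,"rz": 0,"gripper": 1},
    {"tx": 0,"ty": 0,"tz": -0.005,"rx": 0,"ry": 0,"rz": 0,"gripper": 1},
    {"tx": 0,"ty": 0,"tz": -0.005,"rx": 0,"ry": 0,"rz": 0,"gripper": 1},
    {"tx": 0,"ty": 0,"tz": -0.005,"rx": 0,"ry": 0,"rz": 0,"gripper": 1},
    {"tx": 0,"ty": 0,"tz": -0.005,"rx": 0,"ry": 0,"rz": 0,"gripper": 1},
    {"tx": 0,"ty": 0,"tz": -0.004,"rx": 0,"ry": 0,"rz": 0,"gripper": 1}
  ]
}}

```text
time_s: 18.12
ee_pos: [557.8, -247.0, 208.1]
ee_rot: [180.0, 0.0, 180.0]
force: [1.8, -5.3, -5.7]
gripper_width: 30.9
gripper_force: 20.0
```

Request:
{"name": "send_rows", "arguments": {
  "motion": [
    {"tx": 0,"ty": 0,"tz": -0.003,"rx": 0,"ry": 0,"rz": 0,"gripper": 1},
    {"tx": 0,"ty": 0,"tz": -0.003,"rx": 0,"ry": 0,"rz": 0,"gripper": 1},
    {"tx": 0,"ty": 0,"tz": 0,"rx": 0,"ry": 0,"rz": 0,"gripper": 1}
  ]
}}

```text
time_s: 18.5
ee_pos: [557.8, -247.0, 211.2]
ee_rot: [-180.0, 0.0, 180.0]
force: [1.9, -4.8, -3.8]
gripper_width: 31.0
gripper_force: 20.0
```

Request:
{"name": "send_rows", "arguments": {
  "motion": [
    {"tx": 0,"ty": 0,"tz": -0.003,"rx": 0,"ry": 0,"rz": 0,"gripper": 1},
    {"tx": 0,"ty": 0,"tz": 0,"rx": 0,"ry": 0,"rz": 0,"gripper": 1}
  ]
}}

```text
time_s: 18.75
ee_pos: [557.8, -247.0, 212.6]
ee_rot: [180.0, 0.0, 180.0]
force: [0.2, -4.9, -3.8]
gripper_width: 31.2
gripper_force: 20.0
```

Request:
{"name": "send_rows", "arguments": {
  "motion": [
    {"tx": 0,"ty": 0,"tz": -0.003,"rx": 0,"ry": 0,"rz": 0,"gripper": 1},
    {"tx": 0,"ty": 0,"tz": 0,"rx": 0,"ry": 0,"rz": 0,"gripper": 1}
  ]
}}

```text
time_s: 19.0
ee_pos: [557.8, -247.0, 213.8]
ee_rot: [180.0, -0.0, 180.0]
force: [0.9, -4.4, -5.4]
gripper_width: 31.0
gripper_force: 20.0
```

Request:
{"name": "send_rows", "arguments": {
  "motion": [
    {"tx": 0,"ty": 0,"tz": -0.003,"rx": 0,"ry": 0,"rz": 0,"gripper": 1},
    {"tx": 0,"ty": 0,"tz": 0,"rx": 0,"ry": 0,"rz": 0,"gripper": 1}
  ]
}}

```text
time_s: 19.25
ee_pos: [557.7, -247.0, 213.9]
ee_rot: [180.0, -0.1, 180.0]
force: [1.9, -5.5, -12.1]
gripper_width: 30.9
gripper_force: 20.0
```

Request:
{"name": "send_rows", "arguments": {
  "motion": [
    {"tx": 0,"ty": 0,"tz": -0.003,"rx": 0,"ry": 0,"rz": 0,"gripper": 1},
    {"tx": 0,"ty": 0,"tz": 0,"rx": 0,"ry": 0,"rz": 0,"gripper": 1}
  ]
}}

```text
time_s: 19.5
ee_pos: [557.7, -246.9, 214.0]
ee_rot: [179.9, -0.1, 180.0]
force: [4.1, -6.5, -16.5]
gripper_width: 31.2
gripper_force: 20.0
```

Top stop reached: TCP stays at 214 while the force rises to 16 N. Releasing and retreating upward.

Request:
{"name": "send_rows", "arguments": {
  "motion": [
    {"tx": 0,"ty": 0,"tz": 0.002,"rx": 0,"ry": 0,"rz": 0,"gripper": 1},
    {"tx": 0,"ty": 0,"tz": 0,"rx": 0,"ry": 0,"rz": 0,"gripper": -1},
    {"tx": 0,"ty": 0,"tz": 0,"rx": 0,"ry": 0,"rz": 0,"gripper": -1},
    {"tx": 0,"ty": 0,"tz": 0,"rx": 0,"ry": 0,"rz": 0,"gripper": -1},
    {"tx": 0,"ty": 0,"tz": 0,"rx": 0,"ry": 0,"rz": 0,"gripper": -1},
    {"tx": 0,"ty": 0,"tz": 0,"rx": 0,"ry": 0,"rz": 0,"gripper": -1},
    {"tx": 0,"ty": 0,"tz": -0.05,"rx": 0,"ry": 0,"rz": 0,"gripper": -1},
    {"tx": 0,"ty": 0,"tz": -0.08,"rx": 0,"ry": 0,"rz": 0,"gripper": -1},
    {"tx": 0,"ty": 0,"tz": -0.08,"rx": 0,"ry": 0,"rz": 0,"gripper": -1},
    {"tx": 0,"ty": 0,"tz": -0.04,"rx": 0,"ry": 0,"rz": 0,"gripper": -1},
    {"tx": 0,"ty": 0,"tz": 0,"rx": 0,"ry": 0,"rz": 0,"gripper": -1}
  ]
}}

```text
time_s: 20.88
ee_pos: [558.4, -247.2, 342.7]
ee_rot: [-179.9, 0.2, 180.0]
force: [-0.8, 0.4, -1.2]
gripper_width: 91.4
gripper_force: 0.0
```

Run:
```python
from h import *
f,K,R,t=cam("scene"); cv2.imwrite("pics/s3.png",cv2.resize(f[60:320,100:400,::-1],(690,598),interpolation=cv2.INTER_CUBIC))
for p in([522,235],[604,-28],[558,-247]):
    for z in(227,172): print(p,z,((proj(K,R,t,p+[z])-[100,60])*2.3).round())
```

```text
[522, 235] 227 [496. 194.]
[522, 235] 172 [492. 227.]
[604, -28] 227 [390. 303.]
[604, -28] 172 [389. 338.]
[558, -247] 227 [212. 364.]
[558, -247] 172 [216. 400.]
```

View pics/s3.png

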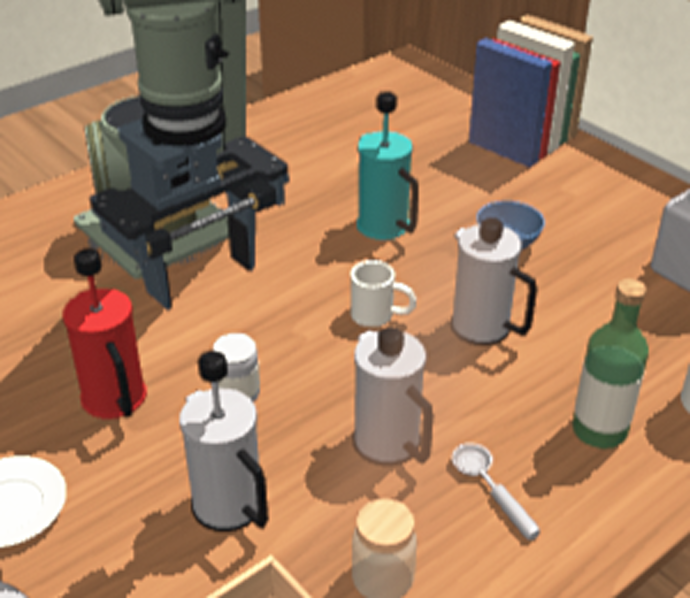

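The knobs at (491,231) and (390,341) are home and the one at (212,366) is at its top stop, all close to the predicted pixels. The gripper is clear and nothing else visible has moved.

```bash
python3 -c "
from workcell import env
print(env.job_done())"
```

```text
the job is handed in; nothing more can be done
None
```

The left and middle presses ran freely and are pressed fully home; the right one is blocked (resistance climbed from about 24 mm down, so I stopped at about 7 N total) and is back at its top stop, with the gripper clear and the job handed in at about 21 s.

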